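# Fit the four-armed rotor on the slide spinner

## Robot

A 7-joint arm with a two-finger parallel gripper is mounted at the origin on the work surface. World frame = base frame: x ahead of the robot, y to its left, z up, the work surface at z = 0. Lengths are in m, angles in rad, forces in N, time in s.
With the tool pointing down it reaches from about 0.35 to 0.9 m from the base axis. Payload 8.1 kg.
Tool frame: the origin (TCP) lies between the finger pads; the fingertips stand 8 mm ahead of it and the grasp point (between the pads) lies 11 mm behind it (arm.tcp_to_tips is the distance from the TCP to the fingertips, in m); z points along the fingers, x is the direction in which the jaws open and shut, and the axes are right-handed (so a half turn about z gives the same grasp; the last joint's range is limited). The gripper opens to 92 mm and grips with 3 to 60 N. Pads are 19 mm wide; open, the fingers measure 130 mm over their backs; the gripper's body (75 mm by 190 mm) begins 47 mm behind the grasp point.
Start: joints at [-1.248, 0.434, 0.025, 1.573, -0.012, 1.134, -0.075], TCP at [0.258, 0.569, 0.235] pointing down, gripper open.
Joint ranges: [-2.62, 2.62], [-0.44, 2.09], [-1.27, 1.32], [0.08, 2.57], [-1.32, 4.46], [0.12, 2], [-2.74, 2.74]. Speed limits (rad/s): [2.22, 2.22, 3.01, 3.01, 3.14, 3.14, 3.14].

## Interface

Orientations are given as a rotation vector (axis times angle).
In Python, from cell import arm, eyes gives the robot as it stands.
- The arm moves only by the tool play_rows, never from a script. Its argument "rows" is a list of rows, each a list of 3 entries, a list of its own where there are three numbers: the shift along the tool's x, y, z each as a share of 50 cm, from -1 to 1, then the turn, a rotation vector about the tool's x, y, z each as a share of 60 degrees, from -1 to 1, then the opening, from -1 (shut) to 1 (fully open), so that 0 is half open. In form: [[[dx, dy, dz], [ax, ay, az], grip], ...]. A call has 1 to 10 rows; each row is the pose to reach, as a shift and turn from the pose commanded when the call began, along the tool's axes at that moment; what a row does not reach only later rows make up. A row lasts 1/10 s, in which the tool goes at most 50 mm and 8.59 degrees, less where a joint would pass 70% of its speed; a pose out of reach is approached as far as the arm can. A call with a number of a shift or a turn outside -1 to 1 is refused whole. A call with a gripper value outside its range is refused whole. The fingers move at their own pace and stop on an object; "newtons" is the grip in N (left out, the last holds). Time passes only in rows, so rows that repeat a pose let the fingers close. It gives the time, the measured TCP pose, the force and the opening at its end, in the units of the state.
- arm.observe(): the state, without advancing time (a new reading comes with each control period).
- eyes.get_image(name): name is "scene" or "top" or "wrist"; returns (picture, depth): 480x640x3 uint8, red, green, blue; 480x640 float32, m along the optical axis (not along the pixel's ray), 0 where there is no reading.
- eyes.get_calibration(name): a dict with "intrinsics" (3x3 intrinsics, pixels), "R" (3x3) and "t" (3): a world point X has camera coordinates R X + t. Camera axes: x right, y down, z forward; pixel columns grow to the right and rows downward; lengths in m; the calibration is good to about 2 mm. A picture is of the moment at which its call begins: read the wrist's pose just before it. get_calibration takes no time and is no camera call; for the wrist camera it gives the pose at the moment of the call.
- arm.sign_off(): hands the job in, once; it reports no verdict.
The state is a dict: "clock": time; "joints": joint angles; "dq": joint speeds; "joint_efforts": joint torques, N m; "position": TCP position; "ee_rot": TCP orientation; "force": force on the tool from outside, world axes, zero at the start; "ft_torque": the same for the moment, N m; "width": opening from 0.0 (shut) to 1.0 (fully open).
Only numpy, scipy, OpenCV 4.12 (cv2) and the standard library are available. Lean on these libraries where they do the work, as an engineer would, in place of code of your own. Each camera call takes 0.05 s, during which the arm holds its last target.

## Task

Fit the four-armed slide rotor onto the spindle of the slide spinner: lift it by its grip bar, turn it until the slot under its hub lines up with the flat blade of the spindle, and lower it fully home so that its hub sits flat on the spindle's round seat. Keep hold of it until it is down, then let go, and leave the round-plate rotor where it stands.

Things in the scene. Friction and masses are not known exactly. Their poses are not given: they have to be found in the camera images.
- rotor_grip (a point): The rotor to fit: loose, aluminium, 0.3 kg, 85 mm high, standing on its hub. Four flat arms, tips 85 mm from the axis, in an X at 45 deg to the grip bar, tops 40 mm up. Black upright grip bar on top, 50 mm long, 14 wide, 40 to 85 mm above the hub's underside. Point: in the bar on the rotor's axis, 66 mm above the underside; x along the bar, z up. Half a turn is the same.
- rotor_slot (a point): The same rotor's slot, out of sight in the underside of its 60 x 40 mm hub: 40 x 20 mm, 30 mm deep, blind, centred, its long side parallel to the grip bar. Point: centre of the hub's underside at the slot's mouth, 66 mm below the grip point; x along the slot, z up.
- spindle_seat (a point): Fixed spindle (does not turn) on the spinner, a white box 200 x 200 mm, top 55 mm above the bench: round aluminium seat, 72 mm across, and on it a dark steel flat blade 34 mm long, 13 thick, 24.5 high, rounded top. Point: centre of the seat's top face, 63 mm above the bench; x along the blade, z up. Home, the hub rests here, the slot having about 3 mm play all round. Half a turn is the same.
- round_grip (a point): The other rotor, to be left alone: loose, same hub and grip bar, but a full round plate 150 mm across in place of arms. Point: in its grip bar, 66 mm above its underside; x along the bar, z up. The two rotors may stand in either of two places.

How it is judged:
By the outcome, as a careful person would: the job done as asked, in the order asked, and still so for the second after the job is handed in, with the robot touching nothing.
It also fails if it takes over 35 s, if anything falls off the work surface, if the arm or the gripper's body presses on something with over 40 N, if the wrist force passes 120 N, or if a joint passes its speed limit or range.

## Working session

There is one attempt and no reset: what is moved stays moved. The work goes in short steps, Python scripts to look and compute and a tool call to move; the robot and the scene stay as the last step left them, time stands still between calls to the robot, and variables do not carry over. Pictures are saved under pics/ and viewed, and the job is handed in when it is done.

Besides the shell and the picture viewer there is one more tool, called after "Call:" as name(argument=value, ...) on one line, values as JSON. play_rows: Moves the arm, as the interface text tells. Its arguments: {"type":"object","properties":{"rows":{"type":"array","items":{"type":"array"}},"newtons":{"type":"number"}},"required":["rows"]}

```bash
mkdir -p pics; ls; python3 - <<'E'
from cell import arm, eyes
import cv2, numpy as np
s=arm.observe(); print(s)
for n in ["scene","top"]:
    p,d=eyes.get_image(n); cv2.imwrite(f"pics/{n}0.png",p[:,:,::-1]); np.savez(f"{n}0.npz",p=p,d=d)
    c=eyes.get_calibration(n); print(n,c)
    np.savez(f"{n}0.npz",p=p,d=d,K=c["intrinsics"],R=c["R"],t=c["t"])
E
```

```text
pics
{'clock': 0.0, 'joints': array([-1.24757885,  0.43524247,  0.02495579,  1.57409369, -0.01156851,
        1.13398162, -0.07513903]), 'dq': array([ 2.81261342e-05, -5.10532252e-04, -1.75168288e-03,  8.47043530e-04,
        1.19299355e-04,  6.64507320e-04, -1.89239009e-04]), 'joint_efforts': array([ 5.48604676e-04, -6.67866325e+01,  9.84911285e-01, -3.14461577e+01,
       -6.05911156e-02,  4.26749233e-02,  1.71843353e-04]), 'position': array([0.2580134 , 0.56871612, 0.23393398]), 'ee_rot': array([ 2.63991626e+00,  1.70124079e+00, -1.93463665e-03]), 'force': array([-0.27895486,  1.06177064,  0.10529294]), 'ft_torque': array([-0.01730983, -0.02010013, -0.00569057]), 'width': 0.9973263774859802}
scene {'intrinsics': array([[558.72058371,   0.        , 315.59761605],
       [  0.        , 558.72058371, 242.07500844],
       [  0.        ,   0.        ,   1.        ]]), 'R': array([[ 0.27789769,  0.96060111, -0.00428809],
       [ 0.78567565, -0.2298564 , -0.57435164],
       [-0.55270847,  0.15624195, -0.81859746]]), 't': array([-0.07322768, -0.39552298,  1.34857475])}
top {'intrinsics': array([[563.21960199,   0.        , 325.24715298],
       [  0.        , 563.21960199, 233.79693181],
       [  0.        ,   0.        ,   1.        ]]), 'R': array([[-0.01423276, -0.99948792, -0.02865891],
       [-0.99575947,  0.01677328, -0.09045297],
       [ 0.09088736,  0.02724999, -0.99548829]]), 't': array([-0.03639841,  0.55337615,  0.96060598])}
```

View pics/scene0.png

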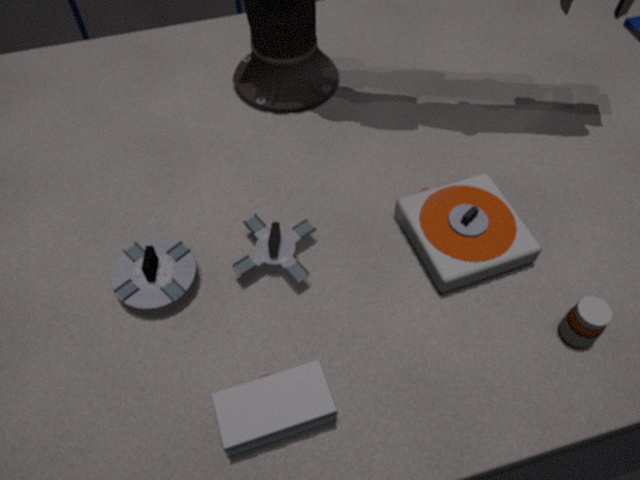

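View pics/top0.png

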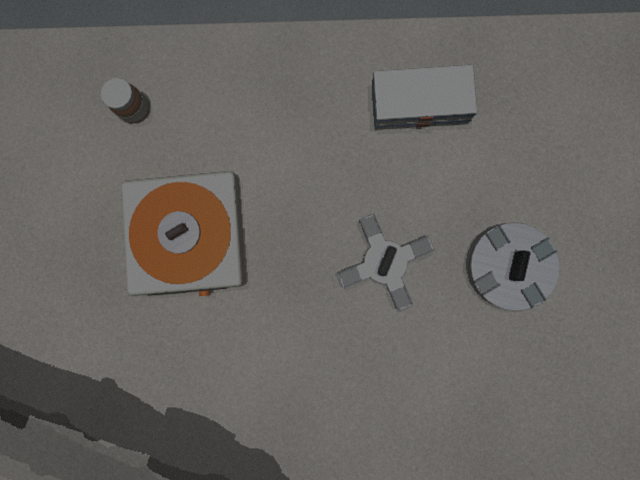

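The top view shows the four-armed rotor at about (387,262), the round-plate rotor at (516,266) and the spindle blade at (177,232). In the scene view they are at (275,245), (152,270) and (469,216). Next I'll measure them.

```bash
cat > h.py <<'E'
import numpy as np, cv2
def ray(K,R,t,uv,z):
    uv=np.atleast_2d(uv).astype(float)
    d=np.c_[uv,np.ones(len(uv))]@np.linalg.inv(K).T@R
    o=-R.T@t
    return o+d*((z-o[2])/d[:,2])[:,None]
def cloud(K,R,t,d):
    v,u=np.mgrid[:d.shape[0],:d.shape[1]]
    pc=np.c_[u.ravel(),v.ravel(),np.ones(u.size)]@np.linalg.inv(K).T*d.reshape(-1,1)
    return ((pc-t)@R).reshape(*d.shape,3)
E
python3 - <<'E'
from h import *
for n,boxes in [("top",{"rotor":(335,210,435,312),"round":(465,220,562,312),"spin":(155,210,203,254)}),("scene",{"rotor":(230,205,320,290),"spin":(445,200,495,235)})]:
    f=np.load(n+"0.npz"); K,R,t,p,d=[f[k] for k in("K","R","t","p","d")]
    X=cloud(K,R,t,d); g=p.max(2)
    print(n,"bench z",np.median(X[350:400,330:400,2]))
    for b,(x0,y0,x1,y1) in boxes.items():
        m=np.zeros(g.shape,bool); m[y0:y1,x0:x1]=True
        dark=m&(g<70)
        k,l,st,c=cv2.connectedComponentsWithStats(dark.astype(np.uint8))
        i=1+np.argmax(st[1:,4]); mm=l==i
        zs=X[mm][:,2]
        print(b,"area",st[i],"z pct",np.percentile(zs,[5,50,90,98]).round(4))
        zt=0.085 if b!="spin" else 0.0875
        # top face pixels by depth
        tm=m&(abs(X[...,2]-np.percentile(zs,90))<0.008)
        for nm,q in(("dark",mm),("deptop",tm)):
            vu=np.argwhere(q)[:,::-1]
            P=ray(K,R,t,vu,zt)[:,:2]
            r=cv2.minAreaRect((P*1000).astype(np.float32))
            ev,V=np.linalg.eigh(np.cov(P.T)); a=V[:,1]
            print("  ",nm,len(vu),"mean",P.mean(0).round(4),"rect",np.round(r[0],1),np.round(r[1],1),"ang",np.degrees(np.arctan2(a[1],a[0])).round(1)%180)
        if b!="spin":
            am=m&(X[...,2]>0.028)&(X[...,2]<0.05)
            vu=np.argwhere(am)[:,::-1];P=ray(K,R,t,vu,0.04)[:,:2]
            r=cv2.minAreaRect((P*1000).astype(np.float32)); print("   arms",len(vu),P.mean(0),r)
        crop=cv2.resize(p[y0:y1,x0:x1,::-1],None,fx=5,fy=5,interpolation=cv2.INTER_CUBIC); cv2.imwrite(f"pics/{n}_{b}.png",crop)
E
```

```text
top bench z -0.00021808981098618088
rotor area [378 246  19  30 293] z pct [0.0459 0.0845 0.087  0.0884]
   dark 293 mean [ 0.5014 -0.1455] rect [ 501.4 -145. ] [16.5 50.4] ang 155.8
   deptop 260 mean [ 0.5025 -0.1477] rect [ 502.3 -147.7] [14.1 49.8] ang 156.4
   arms 3053 [ 0.50183591 -0.14777733] ((501.96685791015625, -148.21746826171875), (136.86984252929688, 136.31497192382812), 66.58695220947266)
round area [509 251  21  30 481] z pct [0.044  0.082  0.0865 0.0879]
   dark 481 mean [ 0.4906 -0.3591] rect [ 490.8 -359. ] [25.4 52.5] ang 161.1
   deptop 286 mean [ 0.4915 -0.3653] rect [ 491.5 -364.8] [15.9 49.7] ang 164.7
   arms 5685 [ 0.49094758 -0.36560075] ((491.569091796875, -366.4908447265625), (147.92547607421875, 149.2289276123047), 87.85197448730469)
spin area [165 223  23  17 204] z pct [0.0679 0.0843 0.088  0.0892]
   dark 204 mean [0.5553 0.1994] rect [555.2 199.4] [15.6 36.4] ang 117.9
   deptop 158 mean [0.5568 0.2013] rect [556.6 200.9] [13.5 34. ] ang 119.4
scene bench z 0.0008532242807438267
rotor area [237 263  71  27 797] z pct [-0.0015  0.0021  0.0397  0.0462]
   dark 797 mean [ 0.5853 -0.1737] rect [ 587.2 -167.6] [116.6  48.3] ang 66.6
   deptop 2388 mean [ 0.537  -0.1516] rect [ 532.1 -150.9] [129.9 133.6] ang 102.8
   arms 2415 [ 0.50634842 -0.14705116] ((501.1945495605469, -146.38226318359375), (137.2620849609375, 141.15682983398438), 66.75446319580078)
spin area [461 207  17  19 183] z pct [0.0673 0.0837 0.0888 0.09  ]
   dark 183 mean [0.566  0.1976] rect [566.1 198.3] [16.8 47.2] ang 126.0
   deptop 114 mean [0.5612 0.2016] rect [561.2 201.5] [11.8 36.8] ang 120.1
```

Results from the top view:

| Item | x, y (m) | Bar/blade angle | Size check |
|---|---|---|---|
| Rotor bar | (0.502, -0.148) | 156.4° | 14 x 50 mm, top at 85 mm, as given |
| Blade | (0.557, 0.201) | 119.5° | 13.5 x 34 mm, as given |

I'll go towards the rotor by way of the spindle and use the wrist camera there for a second view.

```bash
cat >> h.py <<'E'
from scipy.spatial.transform import Rotation as Ro
def plan(s,target,jaw_deg):
    """target TCP xyz, jaw direction in world (mod 180): print shares"""
    R=Ro.from_rotvec(s["ee_rot"]).as_matrix()
    cand=[]
    for k in (0,180):
        a=np.radians(jaw_deg+k); x=np.array([np.cos(a),np.sin(a),0]); z=np.array([0,0,-1.]); T=np.c_[x,np.cross(z,x),z]
        rv=Ro.from_matrix(R.T@T).as_rotvec(); cand.append(rv)
    rv=min(cand,key=np.linalg.norm)
    d=R.T@(np.array(target)-s["position"])
    print("shift share",(d/0.5).round(4),"turn share",(rv/np.radians(60)).round(4),"rows>=",np.linalg.norm(d)/.05,np.degrees(np.linalg.norm(rv))/8.59)
E
python3 - <<'E'
from h import *
from cell import arm,eyes
s=arm.observe(); c=eyes.get_calibration("wrist")
R=Ro.from_rotvec(s["ee_rot"]).as_matrix()
print(c["intrinsics"][0,0],"cam in tool",R.T@(-c["R"].T@c["t"]-s["position"]),"\ncam axes in tool\n",(c["R"]@R).round(3))
plan(s,(0.5567,0.2013,0.30),66.4)
E
```

```text
416.6582572401402 cam in tool [ 9.96000957e-05 -8.02666935e-02 -1.48315637e-01] 
cam axes in tool
 [[ 1.     0.001 -0.002]
 [-0.002  0.955 -0.295]
 [ 0.001  0.295  0.955]]
shift share [-0.4228  0.8476 -0.1313] turn share [ 0.0001  0.0013 -0.0133] rows>= 9.562741404289879 0.09340341016605289
```

Call:
play_rows(rows=[[[-0.42,0.85,-0.13],[0,0,-0.013],1],[[-0.42,0.85,-0.13],[0,0,-0.013],1],[[-0.42,0.85,-0.13],[0,0,-0.013],1],[[-0.42,0.85,-0.13],[0,0,-0.013],1],[[-0.42,0.85,-0.13],[0,0,-0.013],1],[[-0.42,0.85,-0.13],[0,0,-0.013],1],[[-0.42,0.85,-0.13],[0,0,-0.013],1],[[-0.42,0.85,-0.13],[0,0,-0.013],1],[[-0.42,0.85,-0.13],[0,0,-0.013],1],[[-0.42,0.85,-0.13],[0,0,-0.013],1]], newtons=40)

```text
clock: 1.1
position: [0.5608, 0.1978, 0.3001]
ee_rot: [2.631, 1.713, 0.0]
force: [0.1, 0.9, 0.1]
width: 1.0
```

Call:
play_rows(rows=[[[0,0,0],[0,0,0],1],[[0,0,0],[0,0,0],1],[[0,0,0],[0,0,0],1]])

```text
clock: 1.4
position: [0.5575, 0.2037, 0.2993]
ee_rot: [-2.627, -1.722, 0.001]
force: [-0.2, 0.7, 0.9]
width: 1.003
```

```bash
python3 - <<'E'
from h import *
from cell import arm,eyes
s=arm.observe(); c=eyes.get_calibration("wrist"); p,d=eyes.get_image("wrist")
print(s["clock"],s["position"],s["ee_rot"],s["joints"].round(2),s["force"])
np.savez("wrist1.npz",p=p,d=d,K=c["intrinsics"],R=c["R"],t=c["t"],pos=s["position"],rot=s["ee_rot"])
cv2.imwrite("pics/wrist1.png",p[:,:,::-1])
plan(s,(0.5022,-0.1477,0.30),66.4)
E
```

```text
1.4 [0.55747125 0.20373911 0.2992617 ] [-2.62659457e+00 -1.72169900e+00  1.25466470e-03] [-0.58  0.34  0.2   1.57 -0.07  1.24  0.79] [-0.21146821  0.6826062   0.90288116]
shift share [-0.6886  0.179  -0.0016] turn share [-0.0012  0.0001  0.0015] rows>= 7.115192362833416 0.01343358144455769
```

View pics/wrist1.png

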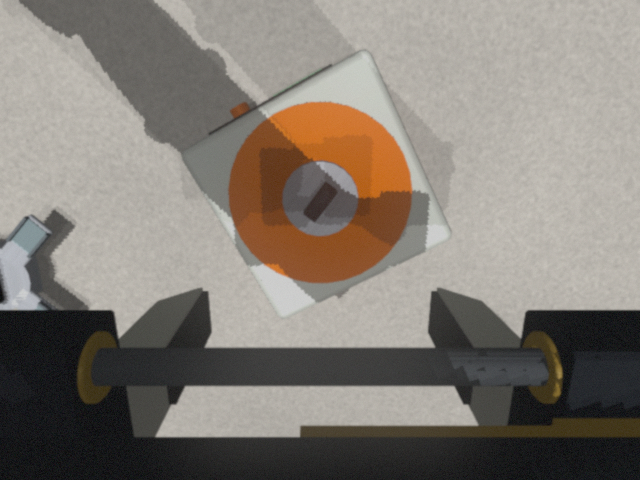

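The wrist view shows the blade at about (320,201) inside the grey seat and the orange disc (centre about (320,193)), with the arm's shadow across them.

```bash
python3 - <<'E'
from h import *
f=np.load("wrist1.npz"); K,R,t,p,d=[f[k] for k in("K","R","t","p","d")]
X=cloud(K,R,t,d)
m=np.zeros(d.shape,bool); m[150:245,275:370]=True
tm=m&(X[...,2]>0.078)
print("z top",np.percentile(X[tm][:,2],[50,90]))
P=ray(K,R,t,np.argwhere(tm)[:,::-1],0.0875)[:,:2]
r=cv2.minAreaRect((P*1000).astype(np.float32)); ev,V=np.linalg.eigh(np.cov(P.T));a=V[:,1]
print("blade",len(P),P.mean(0),r,np.degrees(np.arctan2(a[1],a[0]))%180)
hsv=cv2.cvtColor(p,cv2.COLOR_RGB2HSV)
for nm,f_ in (("dark",m&(p.max(2)<75)),):
    P=ray(K,R,t,np.argwhere(f_)[:,::-1],0.0875)[:,:2]; r=cv2.minAreaRect((P*1000).astype(np.float32)); print(nm,len(P),P.mean(0),r)
# seat: non-orange inside
seat=(m&(hsv[...,1]<110)).astype(np.uint8)
c,_=cv2.findContours(seat,cv2.RETR_EXTERNAL,cv2.CHAIN_APPROX_NONE); c=max(c,key=cv2.contourArea)
P=ray(K,R,t,c[:,0],0.063)[:,:2]; e=cv2.fitEllipse((P*1000).astype(np.float32)); print("seat",e)
# same for top
f=np.load("top0.npz"); K,R,t,p=[f[k] for k in("K","R","t","p")]
hsv=cv2.cvtColor(p,cv2.COLOR_RGB2HSV); m=np.zeros(hsv.shape[:2],bool); m[205:260,150:207]=True
c,_=cv2.findContours((m&(hsv[...,1]<110)).astype(np.uint8),cv2.RETR_EXTERNAL,cv2.CHAIN_APPROX_NONE); c=max(c,key=cv2.contourArea)
P=ray(K,R,t,c[:,0],0.063)[:,:2]; e=cv2.fitEllipse((P*1000).astype(np.float32)); print("seat top",e)
E
```

```text
z top [0.08459594 0.08686846]
blade 588 [0.55458052 0.20705086] ((549.3969116210938, 206.0301513671875), (83.74868774414062, 73.42961883544922), 73.6014404296875) 117.70157835733026
dark 639 [0.55329734 0.20688139] ((553.520263671875, 206.61524963378906), (15.042147636413574, 34.85386276245117), 28.74591636657715)
seat ((555.79443359375, 205.72511291503906), (70.58438873291016, 71.01436614990234), 71.2369155883789)
seat top ((556.7927856445312, 203.07455444335938), (71.10054016113281, 71.76190185546875), 147.5957489013672)
```

Call:
play_rows(rows=[[[-0.5,0.13,0],[0,0,0],1],[[-0.5,0.13,0],[0,0,0],1],[[-0.689,0.179,0],[0,0,0],1],[[-0.689,0.179,0],[0,0,0],1],[[-0.689,0.179,0],[0,0,0],1],[[-0.689,0.179,0],[0,0,0],1],[[-0.689,0.179,0],[0,0,0],1],[[-0.689,0.179,0],[0,0,0],1],[[-0.689,0.179,0],[0,0,0],1],[[-0.689,0.179,0],[0,0,0],1]])

```text
clock: 2.45
position: [0.5029, -0.1469, 0.2995]
ee_rot: [-2.626, -1.723, -0.001]
force: [-0.1, 0.6, 0.6]
width: 0.999
```

Call:
play_rows(rows=[[[0,0,0],[0,0,0],1],[[0,0,0],[0,0,0],1],[[0,0,0],[0,0,0],1]])

```text
clock: 2.75
position: [0.5027, -0.148, 0.2997]
ee_rot: [-2.627, -1.722, -0.0]
force: [-0.2, 0.2, 0.7]
width: 1.002
```

```bash
python3 - <<'E'
from h import *
from cell import arm,eyes
s=arm.observe(); c=eyes.get_calibration("wrist"); p,d=eyes.get_image("wrist")
print(s["clock"],s["position"],s["ee_rot"],s["joints"].round(2))
K,R,t=c["intrinsics"],c["R"],c["t"]
np.savez("wrist2.npz",p=p,d=d,K=K,R=R,t=t)
cv2.imwrite("pics/wrist2.png",p[:,:,::-1])
X=cloud(K,R,t,d)
tm=(np.hypot(X[...,0]-.502,X[...,1]+.148)<.04)&(X[...,2]>0.078)&(X[...,2]<.1)
print("ztop",np.median(X[tm][:,2]))
P=ray(K,R,t,np.argwhere(tm)[:,::-1],0.085)[:,:2]
r=cv2.minAreaRect((P*1000).astype(np.float32)); ev,V=np.linalg.eigh(np.cov(P.T));a=V[:,1]
print("bar",len(P),P.mean(0),r,np.degrees(np.arctan2(a[1],a[0]))%180)
am=(np.hypot(X[...,0]-.502,X[...,1]+.148)<.1)&(X[...,2]>0.03)&(X[...,2]<.05)
P=ray(K,R,t,np.argwhere(am)[:,::-1],0.04)[:,:2]
print("arms",cv2.minAreaRect((P*1000).astype(np.float32)))
E
```

```text
2.75 [ 0.50270296 -0.14802444  0.29965764] [-2.62726655e+00 -1.72211472e+00 -7.40619941e-05] [-0.11  0.22  0.37  1.74 -0.08  1.2   1.44]
ztop 0.08311809854747557
bar 858 [ 0.50022995 -0.1450005 ] ((500.4328918457031, -145.04563903808594), (13.536418914794922, 48.74013900756836), 66.38200378417969) 156.35013460781204
arms ((501.54168701171875, -145.90203857421875), (137.783203125, 138.1217498779297), 66.40249633789062)
```

View pics/wrist2.png

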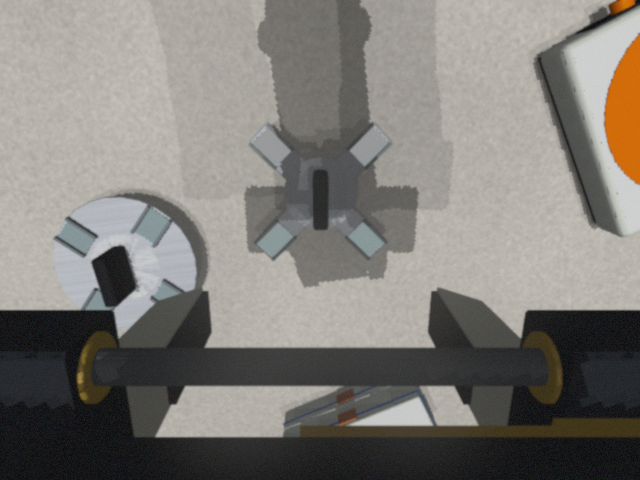

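The wrist view shows the four-armed rotor's bar at about (320,200), the round rotor at (115,270) and the box at the right. The two cameras disagree by about 2 mm in absolute position. They agree to 0.5 mm on the step from rotor centre (arm outline) to seat circle, which is (0.0545, 0.3515). I'll go down to grasp.

```bash
python3 - <<'E'
from h import *
from cell import arm
plan(arm.observe(),(0.5018,-0.1472,0.058),66.4)
E
```

```text
shift share [ 0.0014 -0.0024  0.4833] turn share [-0.0001 -0.0001  0.0009] rows>= 4.833356576132469 0.006666634168463924
```

Call:
play_rows(rows=[[[0.001,-0.002,0.1],[0,0,0],1],[[0.001,-0.002,0.2],[0,0,0],1],[[0.001,-0.002,0.3],[0,0,0],1],[[0.001,-0.002,0.38],[0,0,0],1],[[0.001,-0.002,0.43],[0,0,0],1],[[0.001,-0.002,0.46],[0,0,0],1],[[0.001,-0.002,0.48],[0,0,0],1],[[0.001,-0.002,0.483],[0,0,0],1],[[0.001,-0.002,0.483],[0,0,0],1],[[0.001,-0.002,0.483],[0,0,0],1]])

```text
clock: 3.8
position: [0.5024, -0.1484, 0.0591]
ee_rot: [2.628, 1.719, 0.002]
force: [-0.2, 0.3, 0.2]
width: 1.0
```

Call:
play_rows(rows=[[[0,0,0],[0,0,0],0],[[0,0,0],[0,0,0],-0.4],[[0,0,0],[0,0,0],-0.6],[[0,0,0],[0,0,0],-0.8],[[0,0,0],[0,0,0],-1],[[0,0,0],[0,0,0],-1],[[0,0,0],[0,0,0],-1],[[0,0,0],[0,0,0],-1]], newtons=40)

```text
clock: 4.6
position: [0.5017, -0.1483, 0.0582]
ee_rot: [-2.629, -1.72, 0.0]
force: [-0.3, -0.1, 0.6]
width: 0.356
```

Call:
play_rows(rows=[[[0,0,0],[0,0,0],-1],[[0,0,0],[0,0,0],-1],[[0,0,0],[0,0,0],-1],[[0,0,0],[0,0,0],-1],[[0,0,0],[0,0,0],-1],[[0,0,0],[0,0,0],-1]])

```text
clock: 5.2
position: [0.5015, -0.1482, 0.0581]
ee_rot: [-2.629, -1.72, 0.0]
force: [-0.3, -0.4, -3.4]
width: 0.151
```

```bash
python3 - <<'E'
from cell import arm
s=arm.observe(); print(s["clock"],s["width"]*92,s["force"],s["position"])
E
```

```text
5.2 13.9087500431262 [-0.2562538  -0.36116111 -3.43672041] [ 0.50149986 -0.14822675  0.0580729 ]
```

The bar is gripped, with the opening at 13.9 mm. Now I'll lift.

Call:
play_rows(rows=[[[0,0,-0.02],[0,0,0],-1],[[0,0,-0.08],[0,0,0],-1],[[0,0,-0.16],[0,0,0],-1],[[0,0,-0.24],[0,0,0],-1],[[0,0,-0.32],[0,0,0],-1],[[0,0,-0.36],[0,0,0],-1],[[0,0,-0.38],[0,0,0],-1],[[0,0,-0.38],[0,0,0],-1],[[0,0,-0.38],[0,0,0],-1],[[0,0,-0.38],[0,0,0],-1]])

```text
clock: 6.2
position: [0.5008, -0.148, 0.2468]
ee_rot: [-2.628, -1.719, 0.003]
force: [0.1, -0.8, -2.9]
width: 0.153
```

```bash
python3 - <<'E'
from h import *
from cell import arm,eyes
s=arm.observe(); c=eyes.get_calibration("wrist"); p,d=eyes.get_image("wrist")
print(s["clock"],s["position"],s["force"],s["width"]*92)
K,R,t=c["intrinsics"],c["R"],c["t"]
np.savez("wrist3.npz",p=p,d=d,K=K,R=R,t=t,pos=s["position"],rot=s["ee_rot"])
cv2.imwrite("pics/wrist3.png",p[:,:,::-1])
plan(s,(0.5563,0.2044,s["position"][2]),119-90)
E
```

```text
6.2 [ 0.50081163 -0.14802451  0.24675289] [ 0.09010004 -0.75006337 -2.92624982] 14.043599808837651
shift share [ 0.6903 -0.1808 -0.    ] turn share [-0.0022  0.0015  0.623 ] rows>= 7.135320359571034 4.351302282116194
```

View pics/wrist3.png

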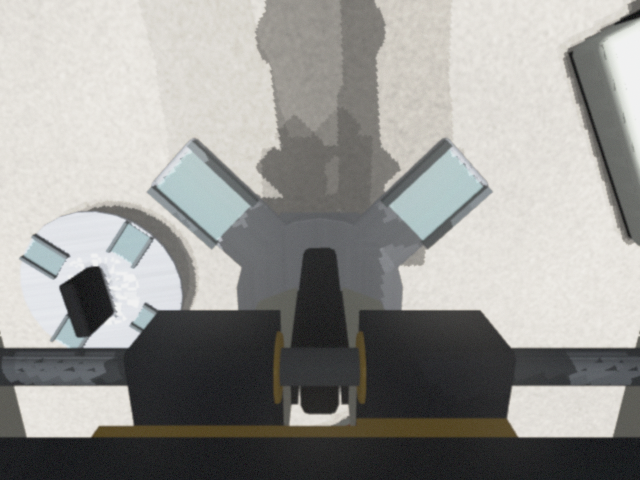

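The wrist view shows the rotor held level, with its forward arms' tip corners at about (193,140)/(150,190) and (446,140)/(490,190). I'll find the rotor's centre in the tool frame from these tips.

```bash
python3 - <<'E'
from h import *
f=np.load("wrist3.npz"); K,R,t,p,d,pos,rot=[f[k] for k in("K","R","t","p","d","pos","rot")]
T=Ro.from_rotvec(rot).as_matrix()
for z in (0.2287,):
    P=ray(K,R,t,[(193,140),(150,190),(446,140),(490,190)],z); L=(P-pos)@T*1000
    print(L.round(1)); print("tips mid",(L[0]+L[1])/2,(L[2]+L[3])/2)
X=cloud(K,R,t,d); L=(X-pos)@T*1000
for n,b in(("L",(145,130,265,250)),("R",(380,130,495,250))):
    m=np.zeros(d.shape,bool); m[b[1]:b[3],b[0]:b[2]]=True; m&=(L[...,2]>5)&(L[...,2]<35)
    q=L[m]; pl=np.polyfit(q[:,0],q[:,2],1)
    print(n,m.sum(),"z med",np.median(q[:,2]),"max radial 99.5%",np.percentile((abs(q[:,0])+q[:,1])/2**.5,[99,99.8]))
E
```

```text
[[-48.7 -69.8  18.3]
 [-67.8 -50.2  18.2]
 [ 49.8 -69.6  18.2]
 [ 69.3 -50.   18.1]]
tips mid [-58.2705927  -59.96880514  18.25473596] [ 59.51824953 -59.80660949  18.16564504]
L 7987 z med 18.593461840403798 max radial 99.5% [12.33793744 12.88458806]
R 7763 z med 18.27521181613059 max radial 99.5% [13.0280411  13.53674082]
```

The rotor centre is within about 1 mm of the TCP, and the arm-top depth of 18.3 mm matches the expected 18.2. I'll carry it over the spindle while turning.

Call:
play_rows(rows=[[[0.05,-0.013,0],[0,0,0.04],-1],[[0.13,-0.034,0],[0,0,0.12],-1],[[0.22,-0.057,0],[0,0,0.2],-1],[[0.31,-0.081,0],[0,0,0.28],-1],[[0.4,-0.105,0],[0,0,0.36],-1],[[0.49,-0.128,0],[0,0,0.44],-1],[[0.57,-0.149,0],[0,0,0.52],-1],[[0.63,-0.165,0],[0,0,0.58],-1],[[0.67,-0.175,0],[0,0,0.61],-1],[[0.689,-0.18,0],[0,0,0.623],-1]])

```text
clock: 7.25
position: [0.5566, 0.2061, 0.2468]
ee_rot: [-3.041, -0.79, 0.003]
force: [-0.1, -0.6, -4.1]
width: 0.152
```

Call:
play_rows(rows=[[[0,0,0],[0,0,0],-1],[[0,0,0],[0,0,0],-1],[[0,0,0],[0,0,0],-1],[[0,0,0],[0,0,0],-1],[[0,0,0],[0,0,0],-1]])

```text
clock: 7.75
position: [0.5574, 0.2025, 0.2484]
ee_rot: [-3.042, -0.785, -0.0]
force: [-0.1, 0.1, -1.6]
width: 0.149
```

```bash
python3 - <<'E'
from h import *
from cell import arm,eyes
s=arm.observe(); c=eyes.get_calibration("wrist"); p,d=eyes.get_image("wrist"); p2,_=eyes.get_image("scene")
print(s["clock"],s["position"],s["ee_rot"],s["force"],s["width"]*92,s["joints"].round(2))
K,R,t=c["intrinsics"],c["R"],c["t"]
np.savez("wrist4.npz",p=p,d=d,K=K,R=R,t=t,pos=s["position"],rot=s["ee_rot"])
cv2.imwrite("pics/wrist4.png",p[:,:,::-1]); cv2.imwrite("pics/scene4.png",cv2.resize(p2[120:320,340:600,::-1],None,fx=3,fy=3))
plan(s,(0.5562,0.2036,0.21),119-90)
E
```

```text
7.75 [0.55739259 0.20253816 0.24843637] [-3.04189832e+00 -7.84804921e-01 -4.05927775e-04] [-0.08593701  0.09998116 -1.63178521] 13.7287653134895 [-0.69  0.38  0.34  1.66 -0.14  1.13  0.2 ]
shift share [-0.0011 -0.003   0.0769] turn share [-0.     -0.0003 -0.0011] rows>= 0.769390576409548 0.007953475576138038
```

View pics/wrist4.png

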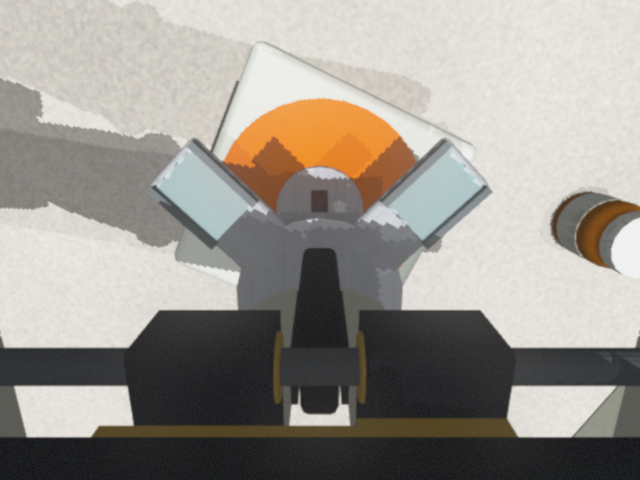

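View pics/scene4.png

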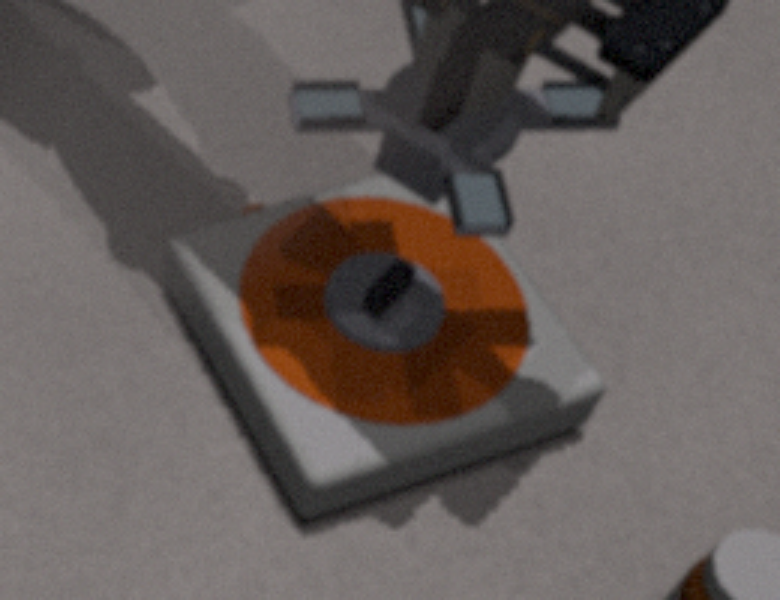

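The wrist view shows the blade's end at about (319,201), parallel to the bar and in line with it, with the top of the seat arc at (319,167). The scene view agrees. A quick check of the lateral offset and of the seat centre from the visible arc:

```bash
python3 - <<'E'
from h import *
f=np.load("wrist4.npz"); K,R,t,p,d,pos,rot=[f[k] for k in("K","R","t","p","d","pos","rot")]
T=Ro.from_rotvec(rot).as_matrix()
b=(p.max(2)<95); m=np.zeros(b.shape,bool); m[190:214,300:340]=True
for r in (194,199,204,208):
    q=np.flatnonzero((p[r,300:340].max(1)<p[r,300:340].max(1).mean()-12))+300; print(r,q.min() if len(q) else None,q.max() if len(q) else None)
q=np.argwhere(m&b)[:,::-1]; print("blade px mean",q.mean(0),len(q))
print("bladex tool", ((ray(K,R,t,[(319.3,195),(319.3,210)],0.0875)-pos)@T*1000).round(1))
hsv=cv2.cvtColor(p,cv2.COLOR_RGB2HSV)
pts=[]
for u in range(286,354,2):
    col=hsv[150:215,u,1]; k=np.flatnonzero(col<110)
    if len(k): pts.append((u,150+k[0]-0.5))
P=(ray(K,R,t,pts,0.063)-pos)@T*1000
P=P[:,:2]; 
from scipy.optimize import least_squares
g=least_squares(lambda c:np.hypot(P[:,0]-c[0],P[:,1]-c[1])-36,[0,0],loss="soft_l1"); print("seat centre in tool",g.x,"res",np.abs(g.fun).max())
P0=(ray(K,R,t,[(193,140),(150,190),(446,140),(490,190)],pos[2]-.0181)-pos)@T*1000; print(P0.mean(0))
E
```

```text
194 312 326
199 311 327
204 312 327
208 312 327
blade px mean [319.02307692 201.24871795] 390
bladex tool [[  0.4 -20.8 160.9]
 [  0.4  -9.3 160.9]]
seat centre in tool [ 0.43002285 -3.67219144] res 0.4641082064117228
[  0.34385223 -60.09512812  18.10121636]
```

Sideways, the blade (0.4 mm) and the rotor (0.35 mm) agree. Along the bar I shift -2.2 mm, the mean of the two cameras' estimates, and then lower to just above the blade.

Call:
play_rows(rows=[[[0,-0.0044,0.02],[0,0,0],-1],[[0,-0.0044,0.06],[0,0,0],-1],[[0,-0.0044,0.1],[0,0,0],-1],[[0,-0.0044,0.14],[0,0,0],-1],[[0,-0.0044,0.17],[0,0,0],-1],[[0,-0.0044,0.185],[0,0,0],-1],[[0,-0.0044,0.19],[0,0,0],-1],[[0,-0.0044,0.19],[0,0,0],-1],[[0,-0.0044,0.19],[0,0,0],-1],[[0,-0.0044,0.19],[0,0,0],-1]])

```text
clock: 8.85
position: [0.5567, 0.2055, 0.154]
ee_rot: [-3.041, -0.786, -0.002]
force: [-0.3, 0.1, -2.2]
width: 0.15
```

```bash
python3 - <<'E'
from h import *
from cell import arm,eyes
s=arm.observe(); p,d=eyes.get_image("wrist"); p2,_=eyes.get_image("scene")
print(s["clock"],s["position"],s["ee_rot"],s["force"],s["width"]*92)
cv2.imwrite("pics/wrist5.png",p[:,:,::-1]); cv2.imwrite("pics/scene5.png",cv2.resize(p2[120:320,340:600,::-1],None,fx=3,fy=3))
E
```

```text
8.85 [0.55669233 0.20554602 0.15399803] [-3.04121027e+00 -7.86448634e-01 -2.18194667e-03] [-0.30048762  0.10203769 -2.19450035] 13.809344893656524
```

View pics/scene5.png

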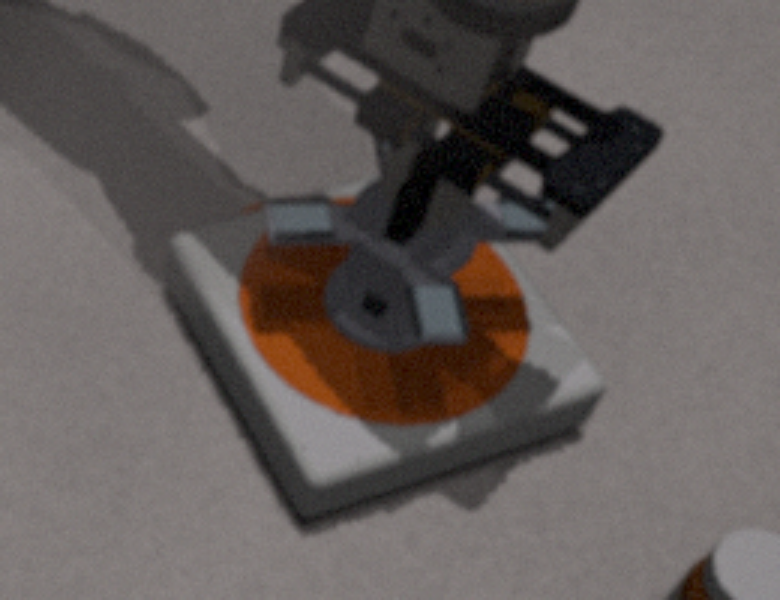

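The scene view shows the hub just above the seat, with the blade's near end at (375,305) still uncovered and in line with the hub. I'll lower slowly and watch the force.

Call:
play_rows(rows=[[[0,0,0],[0,0,0],-1],[[0,0,0],[0,0,0],-1],[[0,0,0.006],[0,0,0],-1],[[0,0,0.012],[0,0,0],-1],[[0,0,0.018],[0,0,0],-1],[[0,0,0.024],[0,0,0],-1],[[0,0,0.024],[0,0,0],-1],[[0,0,0.024],[0,0,0],-1]])

```text
clock: 9.75
position: [0.5562, 0.2053, 0.1411]
ee_rot: [3.041, 0.786, -0.0]
force: [-0.2, -0.5, -3.0]
width: 0.156
```

There's no contact with the underside at about 83 mm, below the blade top at 87.5 mm, so the slot has taken the blade. I'll keep lowering.

Call:
play_rows(rows=[[[0,0,0.006],[0,0,0],-1],[[0,0,0.012],[0,0,0],-1],[[0,0,0.018],[0,0,0],-1],[[0,0,0.024],[0,0,0],-1],[[0,0,0.03],[0,0,0],-1],[[0,0,0.034],[0,0,0],-1],[[0,0,0.034],[0,0,0],-1],[[0,0,0.034],[0,0,0],-1]])

```text
clock: 10.55
position: [0.5562, 0.2054, 0.1242]
ee_rot: [3.042, 0.786, -0.0]
force: [0.5, 0.7, -3.0]
width: 0.15
```

Call:
play_rows(rows=[[[0,0,0.002],[0,0,0],-1],[[0,0,0.004],[0,0,0],-1],[[0,0,0.006],[0,0,0],-1],[[0,0,0.006],[0,0,0],-1],[[0,0,0.006],[0,0,0],-1]])

```text
clock: 11.05
position: [0.5562, 0.2054, 0.1212]
ee_rot: [-3.041, -0.787, -0.0]
force: [0.0, 0.1, -4.0]
width: 0.152
```

Call:
play_rows(rows=[[[0,0,0.002],[0,0,0],-1],[[0,0,0.002],[0,0,0],-1],[[0,0,0.002],[0,0,0],-1]])

```text
clock: 11.35
position: [0.5564, 0.2055, 0.121]
ee_rot: [-3.041, -0.787, -0.001]
force: [-3.8, -0.2, 5.6]
width: 0.153
```

The force changed from -3 to +5.6 N at TCP z = 0.121, which is the home height. I'll look before letting go.

```bash
python3 - <<'E'
from h import *
from cell import arm,eyes
p2,_=eyes.get_image("scene"); s=arm.observe()
print(s["clock"],s["position"],s["force"],s["width"]*92)
cv2.imwrite("pics/scene6.png",cv2.resize(p2[120:320,340:600,::-1],None,fx=3,fy=3))
E
```

```text
11.4 [0.55635163 0.20545601 0.12099713] [-2.21755768 -0.61453002  5.70718573] 13.88937635831747
```

View pics/scene6.png

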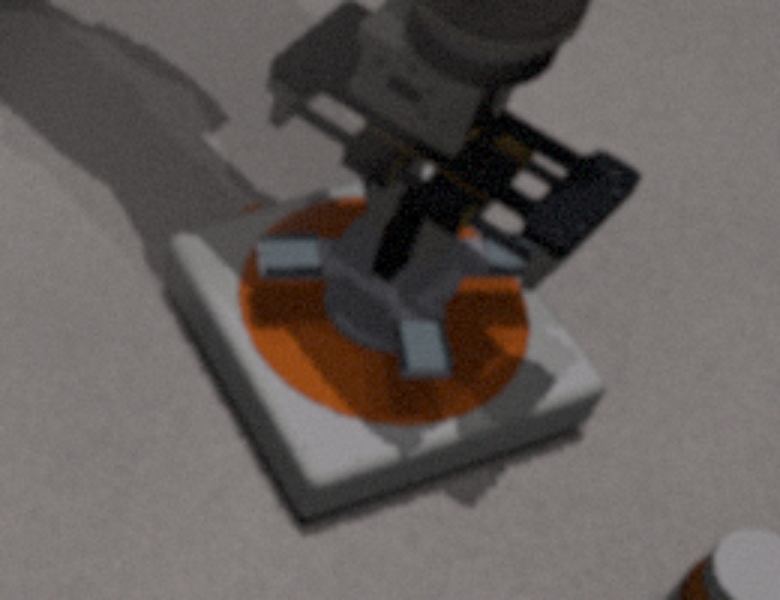

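The scene view shows the rotor down on the seat, with the blade hidden and the hub centred at about (390,300). I'll let go.

Call:
play_rows(rows=[[[0,0,0],[0,0,0],-0.5],[[0,0,0],[0,0,0],0],[[0,0,0],[0,0,0],0],[[0,0,0],[0,0,0],0],[[0,0,0],[0,0,0],0],[[0,0,0],[0,0,0],0],[[0,0,0],[0,0,0],0],[[0,0,0],[0,0,0],0]])

```text
clock: 12.2
position: [0.5562, 0.2054, 0.1202]
ee_rot: [-3.042, -0.786, -0.0]
force: [-1.0, -0.8, -0.0]
width: 0.498
```

Open and unloaded. I'll go straight up, then back clear of the top camera's view.

Call:
play_rows(rows=[[[0,0,-0.03],[0,0,0],0],[[0,0,-0.1],[0,0,0],0],[[0,0,-0.2],[0,0,0],0],[[0,0,-0.3],[0,0,0],0],[[-0.1,0.05,-0.34],[0,0,0],0],[[-0.1,-0.05,-0.34],[0,0,0],0],[[-0.1,-0.15,-0.34],[0,0,0],0],[[-0.1,-0.25,-0.34],[0,0,0],0],[[-0.1,-0.35,-0.34],[0,0,0],0],[[-0.1,-0.35,-0.34],[0,0,0],0]])

```text
clock: 13.2
position: [0.4226, 0.3413, 0.2899]
ee_rot: [-3.034, -0.802, 0.002]
force: [-0.2, -0.7, -0.5]
width: 0.502
```

```bash
python3 - <<'E'
from h import *
from cell import arm,eyes
s=arm.observe(); print(s["clock"],s["position"],s["force"])
for n in("scene","top"):
    p,d=eyes.get_image(n); cv2.imwrite(f"pics/{n}7.png",p[:,:,::-1]); c=eyes.get_calibration(n);K,R,t=c["intrinsics"],c["R"],c["t"]
    X=cloud(K,R,t,d); r=np.hypot(X[...,0]-.556,X[...,1]-.2035)
    bar=(r<.035)&(X[...,2]>.13)&(X[...,2]<.17)
    a=(r<.09)&(r>.035)&(X[...,2]>.085)&(X[...,2]<.12)
    q=X[bar]; print(n,"bar",len(q),np.percentile(q[:,2],[50,90]) if len(q) else "", "arms z",np.median(X[a][:,2]) if a.any() else "")
    A=X[a]; 
    if len(A)>50:
        G=np.c_[A[:,:2]-A[:,:2].mean(0),np.ones(len(A))]; print("tilt deg",np.degrees(np.linalg.lstsq(G,A[:,2],rcond=None)[0][:2]),cv2.minAreaRect((A[:,:2]*1000).astype(np.float32)))
E
```

```text
13.2 [0.4226489  0.34134678 0.28993702] [-0.16015174 -0.65922489 -0.4989988 ]
scene bar 291 [0.1472621  0.14960899] arms z 0.10462364130790461
tilt deg [-0.17785491  0.16370527] ((556.9031372070312, 205.99478149414062), (137.29434204101562, 138.8738250732422), 28.71289825439453)
top bar 367 [0.14678114 0.14910536] arms z 0.10381454315062985
tilt deg [0.03253473 0.04241377] ((557.3377075195312, 204.40199279785156), (137.7195587158203, 135.79074096679688), 28.970083236694336)
```

View pics/scene7.png

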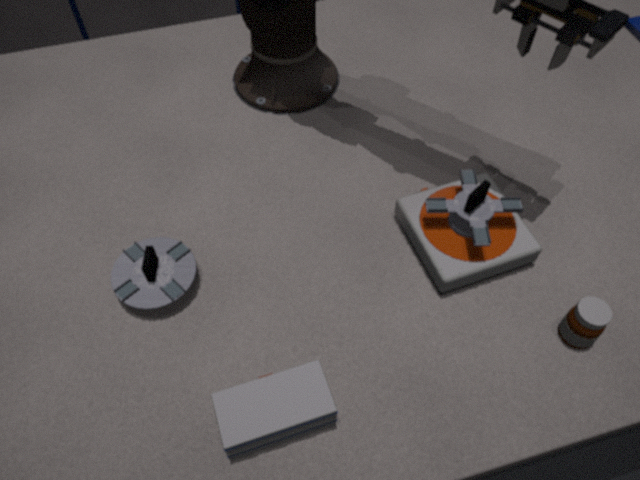

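View pics/top7.png

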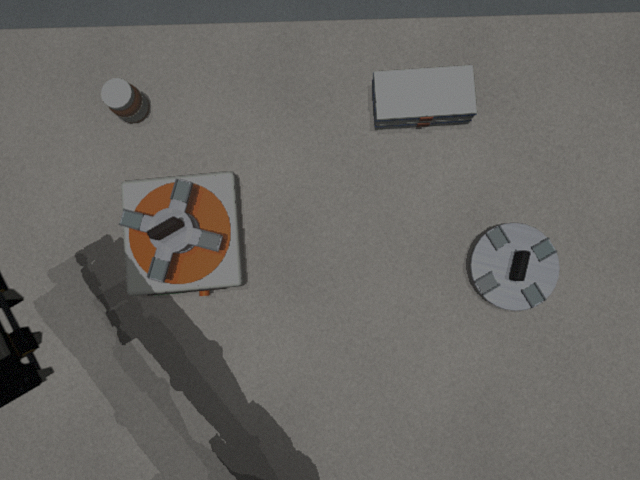

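Both views show the four-armed rotor level on the spindle, at (475,205) in the scene view and (170,230) in the top view. Its arm tops measure 104 mm against an expected 103, and its bar top 147–149 mm against 148. The round rotor hasn't moved. I'll let the arm settle and then hand in.

Call:
play_rows(rows=[[[0,0,0],[0,0,0],0],[[0,0,0],[0,0,0],0],[[0,0,0],[0,0,0],0]])

```text
clock: 13.6
position: [0.4284, 0.333, 0.2903]
ee_rot: [3.042, 0.783, 0.0]
force: [0.1, -0.3, -0.4]
width: 0.5
```

```bash
python3 -c "
from cell import arm
print(arm.observe()['clock']); print(arm.sign_off())"
```

```text
13.6
the job is handed in; nothing more can be done
None
```

The four-armed rotor is fitted on the spindle and sits fully home. I lifted it by its grip bar, turned it about 37° and lowered it until the hub met the seat. I then let go, backed clear and handed in at 13.6 s.

- **Seating:** the hub touched down at the expected home height, and the force there changed by about 9 N. After release, the arm tops measured 104 mm (103 expected) and the bar top 147–149 mm (148 expected). The tilt was 0.2° or less.
- **Alignment:** the bar points along about 119°, matching the blade.
- **Round-plate rotor:** it stands at the same place in both camera views as before.
- **Disagreements:** the wrist and top cameras differed by 2–3 mm in absolute position. I aimed using the rotor-to-seat distance, which agreed to 0.5 mm, plus a shift of about 2 mm along the bar midway between the two cameras' estimates. The slot went on without touching the blade enough to show in the force readings.

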